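# Tuck the edge strip under the loaded shelf liner and hold it down

## Robot

A 6-joint arm with a two-finger parallel gripper is mounted at the origin on the work surface. World frame = base frame: x ahead of the robot, y to its left, z up, the work surface at z = 0. Lengths are in m, angles in rad, forces in N, time in s.
With the tool pointing down it reaches from about 0.375 to 0.9 m from the base axis. Payload 3.1 kg.
Tool frame: the origin (TCP) lies between the finger pads; the fingertips stand manip.finger_overhang ahead of it and the grasp point (between the pads) lies 5 mm behind it (manip.finger_overhang is the distance from the TCP to the fingertips, in m); z points along the fingers, y is the line along which they close (so a half turn about z gives the same grasp; the last joint's range is limited). The gripper opens to 85 mm and grips with 20 to 120 N. Pads are 22 mm wide; open, the fingers measure 114 mm over their backs; the gripper's body (76 mm by 85 mm) begins 54 mm behind the grasp point. The pads swing forward as they close: fully open they stand 13 mm farther back than shut.
Start: joints at [1.147, 0.527, 1.433, -0, 1.181, -0.178], TCP at [0.152, 0.606, 0.245] pointing down, gripper open.
Joint ranges: [-3.08, 3.08], [-0.75, 2.2], [0.22, 2.44], [-1.43, 4.57], [0, 2.65], [-2.85, 2.85]. Speed limits (rad/s): [2.79, 2.79, 3.14, 3.14, 3.14, 3.14].

## Interface

Orientations are given as a unit quaternion [x, y, z, w].
In Python, from station import manip gives the robot as it stands.
- The arm moves only by the tool drive_tool, never from a script. Its argument "plan" is a list of rows, each a list of 7 numbers: the shift along the tool's x, y, z in m, then the turn, a rotation vector about the tool's x, y, z in degrees, then the opening, from -1 (shut) to 1 (fully open). In form: [[x, y, z, wx, wy, wz, gripper], ...]. A call has 1 to 10 rows; each row shifts and turns the commanded pose from where the row before left it, along the tool's axes as they then stand; what a row does not reach is not made up. A row lasts 1/10 s, in which the tool goes at most 50 mm and 8.59 degrees, less where a joint would pass 70% of its speed; a pose out of reach is approached as far as the arm can. A call is refused whole if a number of a shift passes 0.05 or a number of a turn 8.59, either way. A call with a gripper value outside its range is refused whole. The fingers move at their own pace and stop on an object; "newtons" is the grip in N (left out, the last holds). Time passes only in rows, so rows that do not move let the fingers close. It gives the time, the measured TCP pose, the force, the opening and the grip force at its end, in the units of the state.
- manip.sense(): the state, without advancing time (a new reading comes with each control period).
- manip.snapshot(name): name is "scene" or "top"; returns a dict with "image" (400x640x3 uint8, red, green, blue), "z_map" (400x640 float32, m along the optical axis (not along the pixel's ray), 0 where there is no reading), "fov_y" (degrees; the focal length in pixels is half the picture's height over the tangent of half this angle, whatever the lens; pixels are square), "cx", "cy" (the principal point, pixels), "extrinsics" (4x4, takes a point from camera to world coordinates). Camera axes: x right, y up, looking along -z (the intrinsics and any distortion apply to the point x, -y, -z); pixel columns grow to the right and rows downward; lengths in m; the calibration is good to about 2 mm. A picture is of the moment at which its call begins.
- manip.sign_off(): hands the job in; it is judged then, once.
The state is a dict: "t": time; "q": joint angles; "qd": joint speeds; "tau": joint torques, N m; "tcp_pos": TCP position; "tool_rot": TCP orientation; "force": force on the tool from outside, world axes, zero at the start; "ft_torque": the same for the moment, N m; "finger_gap": opening from 0.0 (shut) to 1.0 (fully open); "gripper_force": force on a finger pad.
Only numpy, scipy, OpenCV 4.12 (cv2) and the standard library are available. Lean on these libraries where they do the work, as an engineer would, in place of code of your own. Each camera call takes 0.05 s, during which the arm holds its last target. There are 200 camera calls.

## Task

Finish lining the front of the wire shelf: pick up the loose blue strip from the bench (its upstand makes a good grip) and slide its flat edge in under the raised lap of the grey liner, in the bare half of the front, until its upstand lines up with that of the strip already fitted in the other half. The liner is loaded with cups, so do not lift it or shove it, and leave everything else where it stands. Then press the strip down flat onto the wires with fingertip pressure (about 10 N) and finish while still holding it pressed down, so that a colleague can snap the clips on.

Things in the scene. Friction and masses are not known exactly. Their poses are not given: they have to be found in the camera images.
- strip: loose rigid blue edge strip, about 120 g: flat sheet 110 (x) x 170 (y) x 4 mm with an upstand 10 mm thick along its whole -x edge (x -55 to -45 mm), top of upstand 30 mm above the sheet's underside. Origin: centre of the sheet's underside, z up; free flat edge at x = +55 mm. Starts flat on the bench, upstand up, right of the shelf, at varied headings
- strip_grip (a point): middle of the top of the loose strip's upstand (strip frame -50, 0, 30 mm): the place to pinch it from above, across its 10 mm thickness (strip x)
- strip_lead (a point): middle of the loose strip's free flat edge, on its underside (strip frame 55, 0, 0 mm): the edge that goes under the lap
- shelf: fixed chrome wire shelf on four short posts, 355 (x) x 455 (y) mm; its wire deck is level, 60 mm above the bench, and acts as a solid surface. Origin: centre of its footprint at bench height; front (-x) towards the robot, front edge at x = -177.5 mm. Round corner posts at (+-160, +-212.5) mm, radius up to 20 mm, stand 10 mm above the deck
- bay: the bare half (left or right) of the shelf's front, with a white card holder hanging on the front rail there. Origin: the point on top of the deck where the loose strip's origin belongs, the strip's axes along these axes (x towards the liner, as the shelf's x; z up). Then 12 mm remain between the strip's end and the corner post, 24 mm to the fitted strip
- fitted: an identical blue strip already fitted (fixed) in the other half of the shelf's front: shows how the job looks when done. Same frame as the loose strip
- liner: loose grey liner sheet, 265 (x) x 444 (y) x 4 mm, 0.45 kg, not fastened, on the rear of the deck under the cup stacks. Its front 40 mm are raised over the whole width to form the lap: underside 9, top 13 mm above the deck; behind it a riser, front face 36 mm behind the free edge. Origin: at deck height under the middle of the lap's free front edge; x to the rear, z up
- lap (a point): middle of the lap's free edge, on its underside, 9 mm above the deck (liner frame 0, 0, 9 mm). In a finished job the strip's free edge lies 30 mm behind it (+x)
- stack_a: stack of four lidded cream media cups, 96 mm across, 176 mm tall, on the liner; origin under its centre; its front is 100 mm or more behind the lap's free edge; leave it standing
- stack_b: stack of two such cups, 88 mm tall, on the liner; leave it standing
- stack_c: stack of three such cups, 132 mm tall, on the liner; leave it standing
- bottle: square media bottle, amber-yellow with foil cap, 66 x 66 x 165 mm, standing on the bench; bystander, origin under its centre
- cup: single lidded media cup, 96 mm across, 44 mm tall, on the bench; bystander
- mallet: rubber mallet, 270 mm long, lying on the bench at the far right; bystander
- tray: open amber tray 285 x 180 x 65 mm on the bench to the left of the shelf; bystander
- clips: small white tub of black shelf clips, 100 x 75 x 45 mm, on the bench to the left; bystander
There are look-alikes about, which are no part of the job. What is shaped like the strip but yellow is not meant.

How it is judged:
By the outcome, as a careful person would: the job done as asked, in the order asked, and still so for the second after the job is handed in, while the arm keeps its last pose, push and grip.
It also fails if it takes over 48 s, if anything falls off the work surface, if the arm or the gripper's body presses on something with over 40 N, if the wrist force passes 120 N, or if a joint passes its speed limit or range.

## Working session

There is one attempt and no reset: what is moved stays moved. The work goes in short steps, Python scripts to look and compute and a tool call to move; the robot and the scene stay as the last step left them, time stands still between calls to the robot, and variables do not carry over. Pictures are saved under pics/ and viewed, at most 10 in all, crops included, and the job is handed in when it is done.

Besides the shell and the picture viewer there is one more tool, called after "Request:" as name(argument=value, ...) on one line, values as JSON. drive_tool: Moves the arm, as the interface text tells. Its arguments: {"type":"object","properties":{"plan":{"type":"array"},"newtons":{"type":"number"}},"required":["plan"]}

```bash
ls; mkdir -p pics; cat > h.py <<'E'
import numpy as np,cv2
from station import manip
def snap(n):
    s=manip.snapshot(n); return s
def cloud(s):
    z=s["z_map"]; h,w=z.shape; f=h/2/np.tan(np.radians(s["fov_y"])/2)
    u,v=np.meshgrid(np.arange(w),np.arange(h))
    P=np.stack([(u-s["cx"])/f*z,-(v-s["cy"])/f*z,-z,np.ones_like(z)],-1)
    return (P@np.array(s["extrinsics"]).T)[...,:3]
def save(s,p): cv2.imwrite(p,cv2.cvtColor(s["image"],cv2.COLOR_RGB2BGR))
E
python3 - <<'E'
from h import *
print(manip.sense(), manip.finger_overhang)
for n in("scene","top"):
    s=snap(n); save(s,f"pics/{n}0.png"); np.savez(f"pics/{n}0.npz",**s)
    print(n,{k:v for k,v in s.items() if k not in("image","z_map")},(s["z_map"]>0).mean())
E
```

```text
pics
{'t': 0.0, 'q': array([ 1.14649341e+00,  5.28471043e-01,  1.43390727e+00, -3.09214441e-05,
        1.18141575e+00, -1.78493454e-01]), 'qd': array([-0.00102601,  0.00122008, -0.00244161, -0.00073612,  0.0023933 ,
       -0.00048746]), 'tau': array([-3.38779125e-05, -4.42358565e+01, -1.78020555e+01, -3.44304844e-04,
        8.51510471e-03, -2.14511510e-05]), 'tcp_pos': array([0.15177323, 0.60557568, 0.24432902]), 'tool_rot': array([ 1.22589626e-01,  9.92456836e-01, -1.05533226e-03, -3.13098143e-04]), 'force': array([-1.55982663,  0.02003551,  0.25817602]), 'ft_torque': array([-0.02463768,  0.001847  , -0.03234298]), 'gripper_force': 0.0, 'finger_gap': 1.000067766064563} 0.014
scene {'fov_y': 56.25422883210417, 'cx': 317.3584473875509, 'cy': 203.4540414219489, 'extrinsics': array([[-0.64891085, -0.53681999,  0.53920219,  1.39019915],
       [ 0.7608516 , -0.45370749,  0.46395512,  0.64706374],
       [-0.00442031,  0.71131837,  0.70285606,  1.1874142 ],
       [ 0.        ,  0.        ,  0.        ,  1.        ]])} 0.98986328125
top {'fov_y': 52.09586660554674, 'cx': 330.6818662582456, 'cy': 195.54205987851827, 'extrinsics': array([[ 0.02331755,  0.98224941, -0.18612467,  0.2552069 ],
       [-0.99970653,  0.02413263,  0.00211445, -0.10303359],
       [ 0.00656859,  0.18602074,  0.98252386,  1.43863144],
       [ 0.        ,  0.        ,  0.        ,  1.        ]])} 0.99587109375
```

View pics/top0.png

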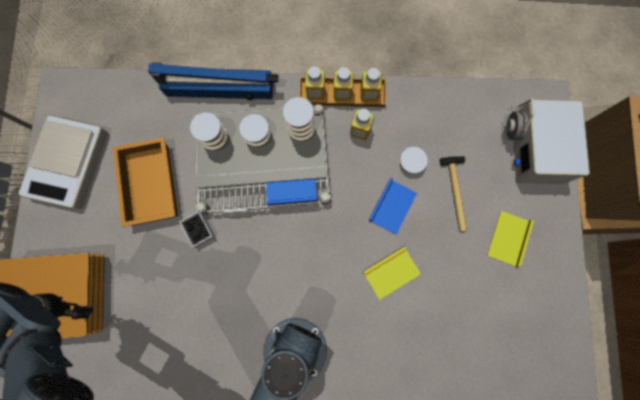

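View pics/scene0.png

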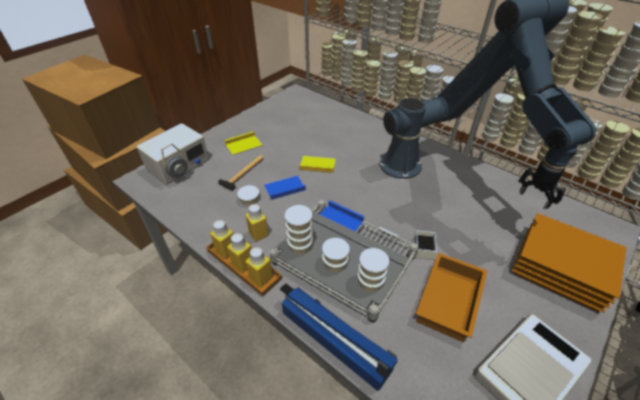

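The top view shows the loose blue strip at (393,206), with its upstand on the left edge. The fitted strip is at (291,192), the bare bay is left of it around (232,196), and the cup stacks sit on the liner behind.

```bash
python3 - <<'E'
from h import *
for n in("top","scene"):
    s=dict(np.load(f"pics/{n}0.npz")); P=cloud(s); hsv=cv2.cvtColor(s["image"],cv2.COLOR_RGB2HSV)
    m=((hsv[...,0]>105)&(hsv[...,0]<120)&(hsv[...,1]>150)&(hsv[...,2]>60)).astype(np.uint8)
    k,l,st,c=cv2.connectedComponentsWithStats(m)
    for i in range(1,k):
        if st[i,4]<150: continue
        q=P[l==i]; r=cv2.minAreaRect(q[:,:2].astype(np.float32))
        print(n,st[i],c[i].round(),"z pct",np.percentile(q[:,2],[2,20,50,80,98]).round(4),"rect",np.round(r[0],4),np.round(r[1],4),round(r[2],2))
        for lo,hi in((-.01,.010),(.02,.04),(.055,.072),(.08,.1)):
            w=q[(q[:,2]>lo)&(q[:,2]<hi)]
            if len(w)>30:
                r=cv2.minAreaRect(w[:,:2].astype(np.float32)); print("   slab",lo,len(w),np.round(r[0],4),np.round(r[1],4),round(r[2],2),w.mean(0).round(4))
    # bench plane check
    b=P[(np.abs(P[...,2])<.03)&(hsv[...,1]<40)&(P[...,0]>.2)&(P[...,0]<.7)&(P[...,1]<-.1)&(P[...,1]>-.6)]
    A=np.c_[b[:,:2],np.ones(len(b))];print("bench",np.linalg.lstsq(A,b[:,2],rcond=None)[0].round(4),np.std(b[:,2]))
s=dict(np.load("pics/top0.npz")); 
import cv2
c=s["image"][95:220,185:430][...,::-1]; cv2.imwrite("pics/crop1.png",cv2.resize(c,None,fx=3.2,fy=3.2,interpolation=2))
P=cloud(s)
# height profile along the columns of the bay
for u in (215,230,245,255,275,290,305):
    print(u,[(v,round(float(P[v,u,0]),3),round(float(P[v,u,2])*1000)) for v in range(168,214,2)])
E
```

```text
top [149  65 121  17 964] [211.  73.] z pct [0.0981 0.1105 0.1235 0.137  0.1475] rect [0.6999 0.0985] [0.9238 0.3161] 43.27
top [161  83 110   9 698] [217.  87.] z pct [0.066  0.0705 0.0733 0.0758 0.08  ] rect [0.6784 0.1005] [0.8927 0.2919] 43.78
   slab 0.055 231 [0.9001 0.3153] [0.3884 0.0265] 89.74 [0.897  0.3019 0.0695]
top [ 267  179   50   26 1050] [291. 191.] z pct [0.0573 0.0611 0.064  0.0685 0.0925] rect [0.4048 0.0081] [0.3333 0.1668] 10.02
   slab 0.055 865 [0.5332 0.0307] [0.0638 0.1664] 6.38 [0.5329 0.031  0.0632]
   slab 0.08 158 [0.4919 0.0247] [0.0117 0.1641] 6.17 [0.4918 0.0229 0.0881]
top [ 370  179   46   54 1342] [392. 206.] z pct [-0.003   0.0005  0.0031  0.0062  0.0302] rect [ 0.3946 -0.263 ] [0.1191 0.4074] 57.35
   slab -0.01 1229 [ 0.4928 -0.3304] [0.0968 0.1657] 63.14 [ 0.4916 -0.33    0.0028]
   slab 0.02 96 [ 0.5148 -0.282 ] [0.0073 0.1627] 63.23 [ 0.5142 -0.2818  0.0286]
bench [ 0.0018 -0.0011 -0.002 ] 0.003779735508574908
scene [265 176  39  22 493] [284. 187.] z pct [-0.0028  0.0015  0.0048  0.0199  0.0325] rect [0.8898 0.161 ] [1.3843 0.1733] 51.3
   
[... 3024 characters left out ...]
 60), (182, 0.56, 64), (184, 0.553, 60), (186, 0.545, 67), (188, 0.539, 64), (190, 0.532, 63), (192, 0.526, 57), (194, 0.518, 63), (196, 0.51, 66), (198, 0.504, 60), (200, 0.492, 89), (202, 0.486, 84), (204, 0.483, 61), (206, 0.481, 30), (208, 0.479, 0), (210, 0.472, 3), (212, 0.465, 0)]
305 [(168, 0.608, 72), (170, 0.601, 73), (172, 0.594, 71), (174, 0.588, 69), (176, 0.58, 72), (178, 0.573, 73), (180, 0.57, 55), (182, 0.56, 68), (184, 0.555, 60), (186, 0.547, 63), (188, 0.54, 61), (190, 0.532, 66), (192, 0.526, 61), (194, 0.519, 65), (196, 0.513, 58), (198, 0.499, 97), (200, 0.494, 86), (202, 0.491, 63), (204, 0.489, 37), (206, 0.488, 0), (208, 0.48, 2), (210, 0.474, -4), (212, 0.467, -5)]
```

View pics/crop1.png

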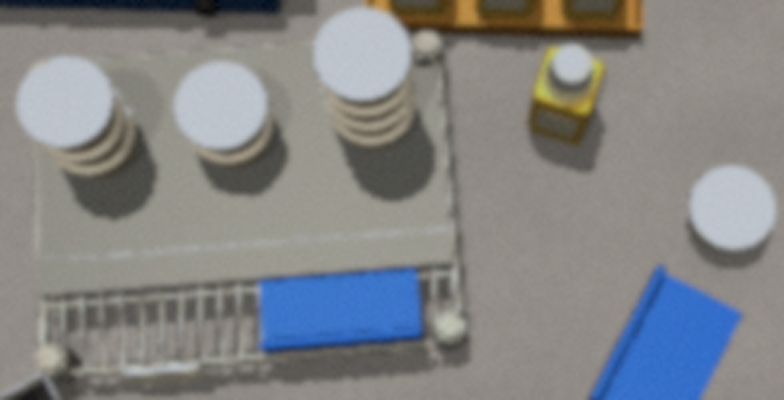

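```bash
cat > fit.py <<'E'
from h import *
from scipy.optimize import minimize
def blueness(im):
    a=im.astype(float); return np.clip((a[...,2]-a[...,0])/110.,0,1)
def proj(s,X):
    E=np.linalg.inv(s["extrinsics"]); C=X@E[:3,:3].T+E[:3,3]; f=200/np.tan(np.radians(float(s["fov_y"]))/2)
    return np.stack([s["cx"]+f*C[:,0]/-C[:,2], s["cy"]-f*C[:,1]/-C[:,2]],1)
def box(x0,x1,z0,z1,y=.085): return np.array([[a,b,c] for a in(x0,x1) for b in(-y,y) for c in(z0,z1)])
def render(s,p,z,off,shape,xv):
    m=np.zeros((shape[0]*4,shape[1]*4),np.uint8); c,sn=np.cos(p[2]),np.sin(p[2]); R=np.array([[c,-sn,0],[sn,c,0],[0,0,1]])
    for b in(box(-.055,xv,0,.004),box(-.055,-.045,0,.03)):
        q=(proj(s,b@R.T+[p[0],p[1],z])-off+.5)*4-.5
        cv2.fillConvexPoly(m,cv2.convexHull(np.round(q*16).astype(np.int32)),255,cv2.LINE_AA,4)
    return cv2.GaussianBlur(cv2.resize(m,shape[::-1],interpolation=cv2.INTER_AREA).astype(float)/255,(0,0),1.0)
def fit(s,p0,z,xv=None):
    c=proj(s,np.array([[p0[0],p0[1],z]]))[0].round().astype(int); r=55
    off=np.maximum(c-r,0); T=blueness(s["image"])[off[1]:c[1]+r,off[0]:c[0]+r]
    # keep only the component about the centre
    k,l=cv2.connectedComponents((T>.15).astype(np.uint8)); T=T*(l==l[c[1]-off[1],c[0]-off[0]])
    hi=np.percentile(T[T>.3],50); T=np.clip(T/hi,0,1)
    def cost(p):
        x=p[3]/100 if xv is None else xv
        return ((render(s,[p[0]/100,p[1]/100,p[2]/10],z,off,T.shape,x)-T)**2).sum()
    x0=np.r_[np.array(p0)*[100,100,10],[2.5] if xv is None else []]
    sx=np.vstack([x0]+[x0+d for d in np.eye(len(x0))*.6])
    r=minimize(cost,x0,method="Nelder-Mead",options=dict(initial_simplex=sx,xatol=2e-3,fatol=1e-3,maxiter=600))
    return r.x/np.array([100,100,10,100])[:len(x0)],r.fun,(T**2).sum()
E
python3 - <<'E'
from fit import *
for n in("top","scene"):
    s=dict(np.load(f"pics/{n}0.npz"))
    for nm,p0,z,xv in(("loose",(.4928,-.330,-2.04),0,.055),("fitted",(.543,.032,.11),.06,None)):
        p,c,t=fit(s,p0,z,xv); print(n,nm,p.round(4),"yawdeg",np.degrees(p[2]).round(2),"res",round(c/t,4))
    # post tops: grey bright round things just near the front corners, z about .07
    P=cloud(s)
    for ys in((.0,-.12),(.2,.32)):
        w=(P[...,0]>.44)&(P[...,0]<.53)&(P[...,1]>min(ys))&(P[...,1]<max(ys))&(P[...,2]>.064)&(P[...,2]<.08)
        q=P[w]; print(len(q),np.median(q,0).round(4) if len(q) else 0)
# lap edge, top view
s=dict(np.load("pics/top0.npz"));P=cloud(s); pts=[]
for u in range(203,262):
    v=[v for v in range(172,195) if P[v,u,2]>.066 and P[v,u,2]<.085]
    if v: pts.append(P[max(v),u])
pts=np.array(pts); a=np.polyfit(pts[:,1],pts[:,0],1); r=pts[:,0]-np.polyval(a,pts[:,1]); print("lap edge x = %.4f y + %.4f"%tuple(a),r.std(),len(pts),"yaw",np.degrees(-np.arctan(a[0])), "z",np.median(pts[:,2]))
E
```

```text
top loose [ 0.4946 -0.3274 -2.0359] yawdeg -116.65 res 0.0081
top fitted [0.5453 0.0324 0.1086 0.0209] yawdeg 6.22 res 0.0059
109 [ 0.5125 -0.052   0.0671]
8 [0.4679 0.2531 0.0653]
scene loose [ 0.4943 -0.3311 -2.0544] yawdeg -117.71 res 0.034
scene fitted [0.5441 0.0327 0.1004 0.0152] yawdeg 5.75 res 0.0239
76 [ 0.5087 -0.0404  0.0678]
4 [0.4689 0.236  0.0655]
lap edge x = -0.1160 y + 0.5731 0.0027554488027784316 59 yaw 6.619075630358075 z 0.07194960217920454
```

```bash
cat > plan.py <<'E'
from h import *
from scipy.spatial.transform import Rotation as Ro
def down(yaw): # tool y at yaw, z down
    c,s=np.cos(yaw),np.sin(yaw); y=np.array([c,s,0]);z=np.array([0,0,-1.]);return Ro.from_matrix(np.c_[np.cross(y,z),y,z])
def plan(wps,g):
    """wps: (pos, yaw_deg unwrapped or None, rows). prints rounded tool rows"""
    st=manip.sense(); p=np.array(st["tcp_pos"]);R=Ro.from_quat(st["tool_rot"])
    yaw=np.degrees(np.arctan2(R.as_matrix()[1,1],R.as_matrix()[0,1]))
    yaw0=yaw
    for q,yt,n in wps:
        yt=yaw if yt is None else yt; rows=[]
        ps=p
        for i in range(1,n+1):
            tp=ps+(np.array(q)-ps)*i/n; ty=yaw+(yt-yaw)*i/n
            d=np.round(R.as_matrix().T@(tp-p),4 if n<3 else 3); w=np.round(np.degrees((R.inv()*down(np.radians(ty))).as_rotvec()),1)
            p=p+R.as_matrix()@d; R=R*Ro.from_rotvec(np.radians(w)); rows.append([*d.tolist(),*w.tolist(),g])
        yaw=yt; print("->",q,yt,"from yaw",round(yaw0,2)); print(str(rows).replace(" ","").replace("-0.0,","0,").replace("0.0,","0,"))
def show():
    st=manip.sense();R=Ro.from_quat(st["tool_rot"]).as_matrix()
    print("t",round(st["t"],2),"p",st["tcp_pos"].round(4),"yaw",np.degrees(np.arctan2(R[1,1],R[0,1])).round(2),"z",R[:,2].round(4),"F",st["force"].round(2),"M",st["ft_torque"].round(3),"gap",round(st["finger_gap"],3),"gf",st["gripper_force"],"q",st["q"].round(3))
E
python3 -c "
from plan import *
plan([((.152,.606,.36),None,3),((.45,.33,.36),0+30,10),((.517,-.283,.36),-116.8,18)],1)"
```

```text
-> (0.152, 0.606, 0.36) 75.91832770818421 from yaw 75.92
[[0,0,-0.039,-0.1,0,0,1],[0,0,-0.038,0,0,0,1],[0,0,-0.039,0,0,0,1]]
-> (0.45, 0.33, 0.36) 30 from yaw 75.92
[[-0.036,-0.019,0,0,0,4.6,1],[-0.037,-0.017,0,0,0,4.6,1],[-0.038,-0.014,0,0,0,4.6,1],[-0.039,-0.01,0,0,0,4.6,1],[-0.04,-0.007,0,0,0,4.6,1],[-0.041,-0.004,0,0,0,4.6,1],[-0.04,-0.001,0,0,0,4.5,1],[-0.041,0.002,0,0,0,4.6,1],[-0.04,0.006,0,0,0,4.6,1],[-0.04,0.009,0,0,0,4.6,1]]
-> (0.517, -0.283, 0.36) -116.8 from yaw 75.92
[[-0.031,-0.014,0,0,0,8.2,1],[-0.033,-0.009,0,0,0,8.1,1],[-0.034,-0.004,0,0,0,8.2,1],[-0.035,0,0,0,0,8.1,1],[-0.033,0.005,0,0,0,8.2,1],[-0.033,0.01,0,0,0,8.2,1],[-0.031,0.015,0,0,0,8.1,1],[-0.029,0.019,0,0,0,8.2,1],[-0.025,0.022,0,0,0,8.1,1],[-0.023,0.026,0,0,0,8.2,1],[-0.018,0.029,0,0,0,8.1,1],[-0.014,0.032,0,0,0,8.2,1],[-0.009,0.032,0,0,0,8.1,1],[-0.005,0.034,0,0,0,8.2,1],[0.001,0.035,0,0,0,8.2,1],[0.005,0.034,0,0,0,8.1,1],[0.009,0.032,0,0,0,8.2,1],[0.015,0.031,0,0,0,8.1,1]]
```

Request:
drive_tool(plan=[[0,0,-0.039,-0.1,0,0,1],[0,0,-0.038,0,0,0,1],[0,0,-0.039,0,0,0,1]])

```text
t: 0.4
tcp_pos: [0.1518, 0.6055, 0.3616]
tool_rot: [0.123, 0.992, -0.0, -0.0]
force: [-0.3, 0.8, 0.5]
finger_gap: 0.997
gripper_force: 0.0
```

Request:
drive_tool(plan=[[-0.036,-0.019,0,0,0,4.6,1],[-0.037,-0.017,0,0,0,4.6,1],[-0.038,-0.014,0,0,0,4.6,1],[-0.039,-0.01,0,0,0,4.6,1],[-0.04,-0.007,0,0,0,4.6,1],[-0.041,-0.004,0,0,0,4.6,1],[-0.04,-0.001,0,0,0,4.5,1],[-0.041,0.002,0,0,0,4.6,1],[-0.04,0.006,0,0,0,4.6,1],[-0.04,0.009,0,0,0,4.6,1]])

```text
t: 1.4
tcp_pos: [0.4512, 0.3287, 0.3606]
tool_rot: [0.501, 0.865, 0.001, -0.001]
force: [0.8, 0.5, -0.4]
finger_gap: 1.002
gripper_force: 0.0
```

Request:
drive_tool(plan=[[-0.031,-0.014,0,0,0,8.2,1],[-0.033,-0.009,0,0,0,8.1,1],[-0.034,-0.004,0,0,0,8.2,1],[-0.035,0,0,0,0,8.1,1],[-0.033,0.005,0,0,0,8.2,1],[-0.033,0.01,0,0,0,8.2,1],[-0.031,0.015,0,0,0,8.1,1],[-0.029,0.019,0,0,0,8.2,1],[-0.025,0.022,0,0,0,8.1,1],[-0.023,0.026,0,0,0,8.2,1]])

```text
t: 2.4
tcp_pos: [0.4866, -0.0116, 0.3601]
tool_rot: [0.945, 0.326, 0.0, -0.001]
force: [0.8, -1.0, -0.1]
finger_gap: 0.998
gripper_force: 0.0
```

Request:
drive_tool(plan=[[-0.018,0.029,0,0,0,8.1,1],[-0.014,0.032,0,0,0,8.2,1],[-0.009,0.032,0,0,0,8.1,1],[-0.005,0.034,0,0,0,8.2,1],[0.001,0.035,0,0,0,8.2,1],[0.005,0.034,0,0,0,8.1,1],[0.009,0.032,0,0,0,8.2,1],[0.015,0.031,0,0,0,8.1,1],[0,0,0,0,0,0,1],[0,0,0,0,0,0,1]])

```text
t: 3.4
tcp_pos: [0.5169, -0.2826, 0.359]
tool_rot: [0.973, -0.232, -0.001, -0.002]
force: [0.3, -0.0, 0.5]
finger_gap: 1.0
gripper_force: 0.0
```

```bash
python3 -c "
from plan import *
show()
plan([((.517,-.283,.10),-116.8,7),((.517,-.283,.05),-116.8,2)],0)"
```

```text
t 3.4 p [ 0.5169 -0.2826  0.359 ] yaw -116.8 z [-0.001   0.0035 -1.    ] F [ 0.32 -0.04  0.54] M [ 0.021 -0.017  0.015] gap 1.0 gf 0.0 q [-0.691  0.371  1.374  0.002  1.399  1.347]
-> (0.517, -0.283, 0.1) -116.8 from yaw -116.8
[[0,0,0.037,-0.2,0.1,0,0],[0,0,0.037,0,0,0,0],[0,0,0.037,0,0,0,0],[0,0,0.037,0,0,0,0],[0,0,0.037,0,0,0,0],[0,0,0.037,0,0,0,0],[0,0,0.037,0,0,0,0]]
-> (0.517, -0.283, 0.05) -116.8 from yaw -116.8
[[0.0003,0.0001,0.025,0,0,0,0],[0.0002,0.0001,0.025,0,0,0,0]]
```

Request:
drive_tool(plan=[[0,0,0.037,-0.2,0.1,0,0],[0,0,0.037,0,0,0,0],[0,0,0.037,0,0,0,0],[0,0,0.037,0,0,0,0],[0,0,0.037,0,0,0,0],[0,0,0.037,0,0,0,0],[0,0,0.037,0,0,0,0],[0,0,0.025,0,0,0,-0.2],[0,0,0.015,0,0,0,-0.3],[0,0,0,0,0,0,-0.3]])

```text
t: 4.4
tcp_pos: [0.5165, -0.281, 0.0593]
tool_rot: [0.973, -0.231, -0.002, -0.0]
force: [-0.6, 0.1, 0.7]
finger_gap: 0.348
gripper_force: 0.0
```

```bash
python3 -c "
from plan import *
s=snap('scene');show();im=s['image'][140:250,230:350][...,::-1];t=snap('top')['image'][150:260,330:450][...,::-1]
cv2.imwrite('pics/g1.png',cv2.resize(np.hstack([im,t]),None,fx=3.3,fy=3.3,interpolation=2))
plan([((.517,-.283,.021),-116.8,3)],-.3)"
```

```text
t 4.45 p [ 0.5174 -0.2819  0.0608] yaw -116.71 z [-6.0e-04 -1.2e-03 -1.0e+00] F [ 0.45  0.39 -0.77] M [-0.063  0.023 -0.018] gap 0.348 gf 0.0 q [-0.688  0.74   1.655 -0.002  0.746  1.351]
-> (0.517, -0.283, 0.021) -116.8 from yaw -116.73
[[0,0,0.014,0.1,-0.1,0,-0.3],[-0.001,0,0.013,0,0,0,-0.3],[0,0.001,0.014,0,0,0.1,-0.3]]
```

View pics/g1.png

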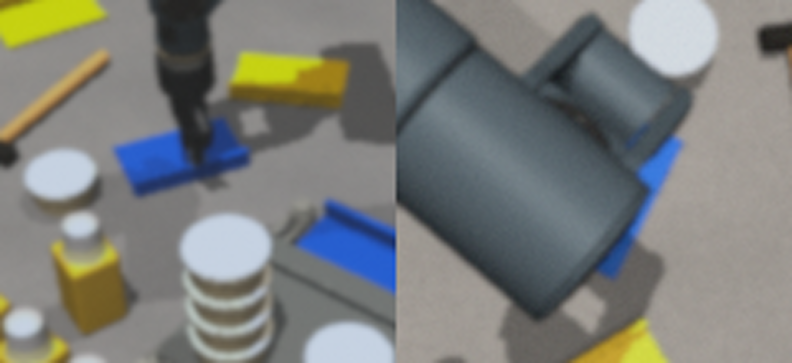

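The fingers stand above the upstand, about mid-length, at crop (200,150), and the bystanders are clear. Descending and gripping.

Request:
drive_tool(plan=[[0,0,0.014,0,0,0,-0.3],[0,0,0.014,0,0,0,-0.3],[0,0,0.011,0,0,0,-0.3],[0,0,0,0,0,0,-0.3],[0,0,0,0,0,0,-0.3]])

```text
t: 5.0
tcp_pos: [0.5172, -0.2828, 0.0214]
tool_rot: [0.973, -0.232, -0.0, 0.001]
force: [0.6, 0.1, -0.1]
finger_gap: 0.35
gripper_force: 0.0
```

```bash
python3 -c "
from plan import *
show()"
```

```text
t 5.0 p [ 0.5172 -0.2828  0.0214] yaw -116.79 z [-5.0e-04 -1.5e-03 -1.0e+00] F [ 0.65  0.1  -0.12] M [ 0.009  0.01  -0.005] gap 0.35 gf 0.0 q [-0.689  0.805  1.663 -0.002  0.672  1.351]
```

Request:
drive_tool(plan=[[0,0,0,0,0,0,-1],[0,0,0,0,0,0,-1],[0,0,0,0,0,0,-1],[0,0,0,0,0,0,-1],[0,0,0,0,0,0,-1],[0,0,0,0,0,0,-1]], newtons=70)

```text
t: 5.6
tcp_pos: [0.5179, -0.2832, 0.0225]
tool_rot: [0.973, -0.232, 0.001, 0.001]
force: [-0.2, -1.3, 3.9]
finger_gap: 0.095
gripper_force: 70.3
```

Request:
drive_tool(plan=[[0,0,-0.02,0,0,0,-1],[0,0,-0.03,0,0,0,-1],[0,0,-0.04,0,0,0,-1],[0,0,-0.04,0,0,0,-1],[0,0,-0.04,0,0,0,-1],[0,0,-0.04,0,0,0,-1],[0,0,-0.04,0,0,0,-1],[0,0,-0.04,0,0,0,-1],[0,0,0,0,0,0,-1]])

```text
t: 6.5
tcp_pos: [0.5199, -0.2841, 0.3181]
tool_rot: [0.973, -0.232, 0.006, 0.004]
force: [0.4, 0.3, -0.5]
finger_gap: 0.099
gripper_force: 69.8
```

```bash
python3 -c "
from plan import *
show()
s=snap('scene');im=s['image'][60:230,210:410][...,::-1]
cv2.imwrite('pics/g2.png',cv2.resize(im,None,fx=3,fy=3,interpolation=2))
plan([((.40,.19,.31),6.2,16)],-1)"
```

```text
t 6.5 p [ 0.5199 -0.2841  0.3181] yaw -116.77 z [ 0.0102 -0.0101 -0.9999] F [ 0.38  0.28 -0.51] M [ 0.004 -0.007  0.038] gap 0.099 gf 69.80067729949951 q [-6.880e-01  4.030e-01  1.437e+00 -1.000e-03  1.287e+00  1.350e+00]
-> (0.4, 0.19, 0.31) 6.2 from yaw -116.78
[[-0.02,-0.023,0,0.2,-0.4,-7.7,-1],[-0.017,-0.026,0,0,0,-7.7,-1],[-0.013,-0.027,0.001,0,0,-7.7,-1],[-0.009,-0.029,0,0,0,-7.6,-1],[-0.005,-0.03,0,0,0,-7.7,-1],[-0.002,-0.031,0.001,0,0,-7.7,-1],[0.003,-0.03,0,0,0,-7.7,-1],[0.007,-0.03,0,0,0,-7.7,-1],[0.011,-0.028,0,0,0,-7.7,-1],[0.014,-0.027,0.001,0,0,-7.7,-1],[0.018,-0.025,0,0,0,-7.6,-1],[0.021,-0.022,0,0,0,-7.7,-1],[0.024,-0.019,0.001,0,0,-7.7,-1],[0.026,-0.015,0,0,0,-7.7,-1],[0.028,-0.012,0,0,0,-7.7,-1],[0.029,-0.009,0,0,0,-7.7,-1]]
```

View pics/g2.png

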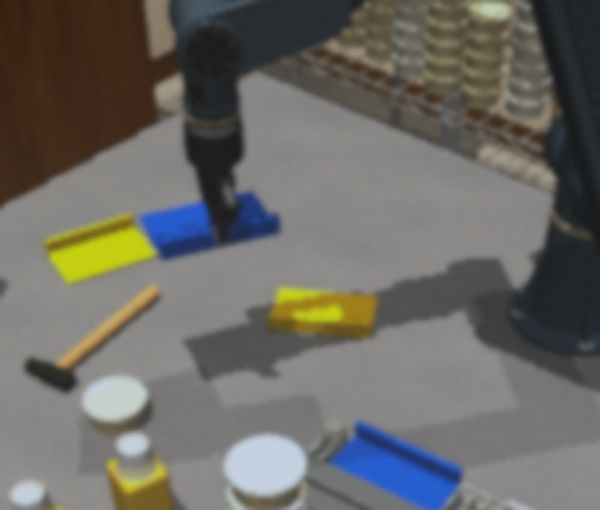

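The strip is held level at (210,225) in the crop. Swinging across to the front of the bay.

Request:
drive_tool(plan=[[-0.02,-0.023,0,0.2,-0.4,-7.7,-1],[-0.017,-0.026,0,0,0,-7.7,-1],[-0.013,-0.027,0.001,0,0,-7.7,-1],[-0.009,-0.029,0,0,0,-7.6,-1],[-0.005,-0.03,0,0,0,-7.7,-1],[-0.002,-0.031,0.001,0,0,-7.7,-1],[0.003,-0.03,0,0,0,-7.7,-1],[0.007,-0.03,0,0,0,-7.7,-1]])

```text
t: 7.35
tcp_pos: [0.4562, -0.0437, 0.3088]
tool_rot: [0.954, 0.301, -0.004, -0.004]
force: [-0.1, 0.2, -0.5]
finger_gap: 0.1
gripper_force: 69.7
```

Request:
drive_tool(plan=[[0.011,-0.028,0,0,0,-7.7,-1],[0.014,-0.027,0.001,0,0,-7.7,-1],[0.018,-0.025,0,0,0,-7.6,-1],[0.021,-0.022,0,0,0,-7.7,-1],[0.024,-0.019,0.001,0,0,-7.7,-1],[0.026,-0.015,0,0,0,-7.7,-1],[0.028,-0.012,0,0,0,-7.7,-1],[0.029,-0.009,0,0,0,-7.7,-1],[0,0,0,0,0,0,-1],[0,0,0,0,0,0,-1]])

```text
t: 8.35
tcp_pos: [0.3973, 0.1905, 0.3086]
tool_rot: [0.667, 0.745, -0.002, -0.004]
force: [0.1, 0.7, 0.3]
finger_gap: 0.098
gripper_force: 69.7
```

```bash
python3 -c "
from plan import *
show()
plan([((.416,.2138,.20),6.2,4),((.416,.2138,.115),6.2,4)],-1)"
```

```text
t 8.35 p [0.3973 0.1905 0.3086] yaw 6.26 z [-0.0082  0.0024 -1.    ] F [0.14 0.65 0.29] M [-0.078  0.026  0.04 ] gap 0.098 gf 69.73168015480042 q [0.19  0.195 1.783 0.004 1.171 0.079]
-> (0.416, 0.2138, 0.2) 6.2 from yaw 6.26
[[0.005,0.006,0.027,-0.5,-0.2,0,-1],[0.005,0.005,0.027,0,0,0,-1],[0.006,0.005,0.027,0,0,0,-1],[0.005,0.005,0.028,0,0,0.1,-1]]
-> (0.416, 0.2138, 0.115) 6.2 from yaw 6.26
[[0,0,0.021,0,0,0,-1],[0,0,0.021,0,0,0,-1],[0,0,0.021,0,0,0,-1],[0,0,0.022,0,0,0,-1]]
```

Request:
drive_tool(plan=[[0.005,0.006,0.027,-0.5,-0.2,0,-1],[0.005,0.005,0.027,0,0,0,-1],[0.006,0.005,0.027,0,0,0,-1],[0.005,0.005,0.028,0,0,0,-1],[0,0,0.021,0,0,0,-1],[0,0,0.021,0,0,0,-1],[0,0,0.021,0,0,0,-1],[0,0,0.016,0,0,0,-1],[0,0,0,0,0,0,-1],[0,0,0,0,0,0,-1]])

```text
t: 9.35
tcp_pos: [0.4178, 0.213, 0.1218]
tool_rot: [0.668, 0.744, 0.001, 0.001]
force: [-0.0, -0.2, 0.1]
finger_gap: 0.101
gripper_force: 69.6
```

```bash
python3 - <<'E'
from fit import *
from plan import show
# fit with unknown z using both views: hold tool occlusion out by a robust visible-mask via depth
show(); import time
S={n:snap(n) for n in("top","scene")}; show()
for n,s in S.items():
    np.savez(f"pics/{n}1.npz",**s); P=cloud(s); B=blueness(s["image"])>.4
    for nm,w in(("held",B&(P[...,1]>.11)&(P[...,1]<.33)&(P[...,0]>.36)&(P[...,0]<.62)&(P[...,2]>.05)&(P[...,2]<.16)),):
        q=P[w]; print(n,nm,len(q),np.percentile(q[:,2],[3,25,50,75,97]).round(4))
        t=q[np.abs(q[:,2]-np.median(q[:,2]))<.012]
        A=np.c_[t[:,:2]-t[:,:2].mean(0),np.ones(len(t))]; print(" plane",np.linalg.lstsq(A,t[:,2],rcond=None)[0].round(4),t.mean(0).round(4), cv2.minAreaRect(t[:,:2].astype(np.float32)))
a=S["top"]["image"][130:250,180:330][...,::-1]; b=S["scene"]["image"][160:280,310:460][...,::-1]
cv2.imwrite("pics/p1.png",cv2.resize(np.hstack([a,b]),None,fx=2.66,fy=2.66,interpolation=2))
E
```

```text
t 9.35 p [0.4178 0.213  0.1218] yaw 6.11 z [ 3.e-03  7.e-04 -1.e+00] F [-0.02 -0.2   0.14] M [ 0.012 -0.046 -0.06 ] gap 0.101 gf 69.60985779762268 q [ 0.232  0.531  1.932 -0.     0.675  0.126]
t 9.45 p [0.4184 0.2135 0.1227] yaw 6.15 z [ 0.0056  0.0013 -1.    ] F [ 0.06 -0.4  -0.7 ] M [-0.001  0.04   0.046] gap 0.098 gf 69.60886716842651 q [0.233 0.53  1.931 0.    0.675 0.126]
top held 889 [0.0628 0.1008 0.103  0.1053 0.1289]
 plane [-0.0008 -0.0077  0.1028] [0.48   0.1779 0.1028] ((0.4718911945819855, 0.18243327736854553), (0.11134021729230881, 0.09777875244617462), 5.995320796966553)
scene held 1110 [0.0967 0.1022 0.1041 0.1067 0.1285]
 plane [-0.0217 -0.0004  0.1041] [0.4714 0.2231 0.1041] ((0.47278475761413574, 0.22101154923439026), (0.11032576858997345, 0.1713026762008667), 6.493948936462402)
```

View pics/p1.png

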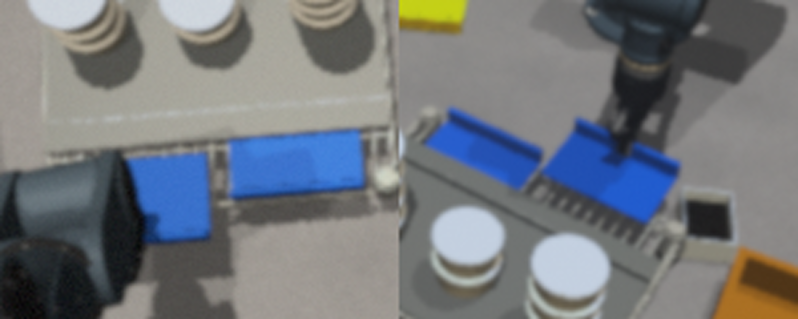

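Left (top view), the held strip is in front of the bay, short of the lap, with its inner end at (210,200) beside the fitted strip at (295,165). Right (scene view), the strip is level between the clips tub and the fitted strip. I'll measure its pose against the fitted strip.

```bash
cat >> fit.py <<'E'
def fitheld(s,p0,z):
    P=cloud(s); c=proj(s,np.array([[p0[0],p0[1],z]]))[0].round().astype(int); r=60
    off=np.maximum(c-r,0); sl=(slice(off[1],c[1]+r),slice(off[0],c[0]+r)); T=blueness(s["image"])[sl]; Q=P[sl]
    W=cv2.erode(((Q[...,2]<z+.045)).astype(np.uint8),np.ones((5,5)))
    near=render(s,p0,z,off,T.shape,.055); W=W*(cv2.dilate((near>.1).astype(np.uint8),np.ones((9,9))))
    hi=np.percentile(T[(T>.3)&(W>0)],50); T=np.clip(T/hi,0,1)
    # blank out the fitted strip
    F=render(s,FIT[s["nm"]],.06,off,T.shape,.02); W=W*(cv2.dilate((F>.05).astype(np.uint8),np.ones((5,5)))==0)
    x0=np.array(p0)*[100,100,10]; sx=np.vstack([x0]+[x0+d for d in np.eye(3)*.5])
    r=minimize(lambda p:(W*(render(s,[p[0]/100,p[1]/100,p[2]/10],z,off,T.shape,.055)-T)**2).sum(),x0,method="Nelder-Mead",options=dict(initial_simplex=sx,xatol=2e-3,fatol=1e-3))
    return r.x/[100,100,10],r.fun/(W*T**2).sum()
FIT={"top":[.5453,.0324,.1086],"scene":[.5441,.0327,.1004]}
E
python3 - <<'E'
from fit import *
for n in("top","scene"):
    s=dict(np.load(f"pics/{n}1.npz")); s["nm"]=n
    for z in(.098,.101):
        p,c=fitheld(s,(.470,.219,.107),z); d=p-FIT[n]; a=.1075; R=np.array([[np.cos(a),np.sin(a)],[-np.sin(a),np.cos(a)]])
        print(n,z,p.round(4),np.degrees(p[2]).round(2),"res",round(c,4),"rel fitted, fitted frame",(R@d[:2]).round(4))
E
```

```text
top 0.098 [0.4694 0.2188 0.1048] 6.0 res 0.0083 rel fitted, fitted frame [-0.0554  0.1934]
top 0.101 [0.4688 0.2183 0.1149] 6.58 res 0.0091 rel fitted, fitted frame [-0.0562  0.1931]
scene 0.098 [0.4679 0.2197 0.1073] 6.15 res 0.0208 rel fitted, fitted frame [-0.0557  0.1941]
scene 0.101 [0.4703 0.2207 0.1046] 5.99 res 0.0209 rel fitted, fitted frame [-0.0532  0.1948]
```

Request:
drive_tool(plan=[[0,0,0.012,0.2,0,0,-1],[0,0,0.012,0,0,0,-1],[0,0,0.01,0,0,0,-1],[0,0,0.004,0,0,0,-1],[0,0,0,0,0,0,-1],[0,0,0,0,0,0,-1],[0,0,0,0,0,0,-1]])

```text
t: 10.15
tcp_pos: [0.4181, 0.214, 0.0845]
tool_rot: [0.668, 0.744, 0.001, 0.0]
force: [0.5, -0.1, -1.2]
finger_gap: 0.101
gripper_force: 69.8
```

```bash
python3 - <<'E'
from fit import *
from plan import show
show()
S={n:snap(n) for n in("top","scene")}; show()
for n,s in S.items():
    s["nm"]=n;np.savez(f"pics/{n}2.npz",**s)
    for z in(.0625,):
        p,c=fitheld(s,(.469,.219,.107),z); d=p-FIT[n]; a=.1075; R=np.array([[np.cos(a),np.sin(a)],[-np.sin(a),np.cos(a)]])
        print(n,z,p.round(4),np.degrees(p[2]).round(2),"res",round(c,4),"rel",(R@d[:2]).round(4))
    P=cloud(s);B=blueness(s["image"])>.5
    def med(cy):
        w=B&(np.abs(P[...,1]-cy)<.07)&(P[...,2]>.05)&(P[...,2]<.08); return np.median(P[...,2][w]).round(4),w.sum()
    print(" sheet z held",med(.2188),"fitted",med(.03))
E
```

```text
t 10.15 p [0.4181 0.214  0.0845] yaw 6.22 z [ 0.0018  0.001  -1.    ] F [ 0.54 -0.07 -1.2 ] M [ 0.004  0.031 -0.017] gap 0.101 gf 69.76570844650269 q [2.340e-01 6.070e-01 1.952e+00 1.000e-03 5.810e-01 1.250e-01]
t 10.25 p [0.4181 0.214  0.0845] yaw 6.22 z [ 0.0018  0.001  -1.    ] F [-0.04 -0.87 -0.75] M [ 0.027 -0.037 -0.017] gap 0.099 gf 69.76592659950256 q [2.340e-01 6.070e-01 1.952e+00 1.000e-03 5.810e-01 1.250e-01]
top 0.0625 [0.4695 0.22   0.11  ] 6.3 res 0.0066 rel [-0.0552  0.1946]
 sheet z held (np.float64(0.0669), np.int64(855)) fitted (np.float64(0.0632), np.int64(783))
scene 0.0625 [0.4697 0.2209 0.1035] 5.93 res 0.0194 rel [-0.0538  0.1951]
 sheet z held (np.float64(0.0674), np.int64(1124)) fitted (np.float64(0.0643), np.int64(473))
```

Request:
drive_tool(plan=[[0,0,0.001,0.1,0,0,-1],[-0.0005,0.01,0,0,0,0,-1],[0,0.01,0,0,0,0,-1],[0,0.005,0,0,0,0,-1],[0,0.005,0,0,0,0,-1],[0,0.005,0,0,0,0,-1],[0,0,0,0,0,0,-1]])

```text
t: 10.95
tcp_pos: [0.4537, 0.2173, 0.0831]
tool_rot: [0.668, 0.744, 0.0, -0.0]
force: [0.2, 0.2, -0.4]
finger_gap: 0.101
gripper_force: 69.8
```

```bash
python3 - <<'E'
from h import *
from plan import show
show()
S={n:snap(n) for n in("top","scene")}
a=S["top"]["image"][130:230,180:330][...,::-1]; b=S["scene"]["image"][180:280,310:460][...,::-1]
cv2.imwrite("pics/p2.png",cv2.resize(np.hstack([a,b]),None,fx=2.66,fy=2.66,interpolation=2))
E
```

```text
t 10.95 p [0.4537 0.2173 0.0831] yaw 6.2 z [ 3.e-04  9.e-04 -1.e+00] F [ 0.17  0.19 -0.43] M [-0.018 -0.004  0.027] gap 0.101 gf 69.78389024734497 q [2.240e-01 6.330e-01 1.868e+00 1.000e-03 6.390e-01 1.140e-01]
```

View pics/p2.png

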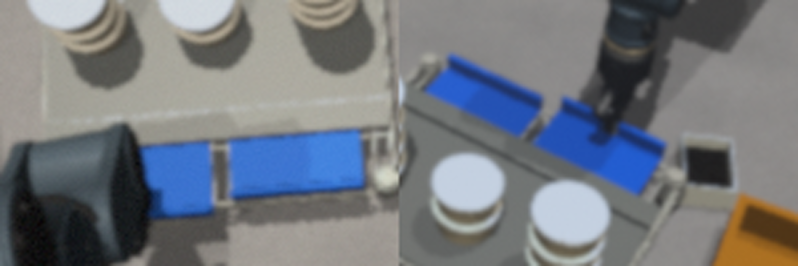

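The strip's free edge is now under the lap along the line from (145,145) to (210,140), with no contact force and the liner unmoved. Next, the last 19 mm.

Request:
drive_tool(plan=[[0,0.005,0,0,0,0,-1],[0,0.005,0,0,0,0,-1],[0,0.005,0,0,0,0,-1],[0,0.004,0,0,0,0,-1],[0,0,0,0,0,0,-1],[0,0,0,0,0,0,-1]])

```text
t: 11.65
tcp_pos: [0.4715, 0.2192, 0.0831]
tool_rot: [0.668, 0.744, -0.0, -0.001]
force: [-0.2, -0.3, 0.2]
finger_gap: 0.107
gripper_force: 69.7
```

```bash
cat >chk.py <<'E'
from fit import *
from plan import show
def fiths(s,p0,z):  # strip in place: free sheet extent as a parameter
    P=cloud(s); c=proj(s,np.array([[p0[0],p0[1],z]]))[0].round().astype(int); r=60
    off=np.maximum(c-r,0); sl=(slice(off[1],c[1]+r),slice(off[0],c[0]+r)); T=blueness(s["image"])[sl]; Q=P[sl]
    W=cv2.erode((Q[...,2]<z+.045).astype(np.uint8),np.ones((5,5)))
    W=W*cv2.dilate((render(s,p0,z,off,T.shape,.055)>.1).astype(np.uint8),np.ones((9,9)))
    hi=np.percentile(T[(T>.3)&(W>0)],50); T=np.clip(T/hi,0,1)
    F=render(s,FIT[s["nm"]],.06,off,T.shape,.02); W=W*(cv2.dilate((F>.05).astype(np.uint8),np.ones((5,5)))==0)
    x0=np.r_[np.array(p0)*[100,100,10],2.]; sx=np.vstack([x0]+[x0+d for d in np.eye(4)*.5])
    r=minimize(lambda p:(W*(render(s,[p[0]/100,p[1]/100,p[2]/10],z,off,T.shape,p[3]/100)-T)**2).sum(),x0,method="Nelder-Mead",options=dict(initial_simplex=sx,xatol=2e-3,fatol=1e-3,maxiter=800))
    return r.x/[100,100,10,100],r.fun/(W*T**2).sum()
def check(z):
    show()
    for n in("top","scene"):
        s=snap(n); s["nm"]=n; p,c=fiths(s,(.524,.2254,.1075),z); d=p[:2]-FIT[n][:2]; a=.1075; R=np.array([[np.cos(a),np.sin(a)],[-np.sin(a),np.cos(a)]])
        print(n,p.round(4),np.degrees(p[2]).round(2),"res",round(c,4),"rel (want 0,.194)",(R@d).round(4))
    show()
    return s
E
python3 -c "
from chk import *
check(.0615)"
```

```text
t 11.65 p [0.4715 0.2192 0.0831] yaw 6.21 z [-1.1e-03  6.0e-04 -1.0e+00] F [-0.17 -0.34  0.21] M [0.015 0.102 0.023] gap 0.107 gf 69.73916888237 q [2.200e-01 6.460e-01 1.825e+00 1.000e-03 6.720e-01 1.100e-01]
top [0.5258 0.2258 0.0919 0.0199] 5.27 res 0.0077 rel (want 0,.194) [0.0013 0.1944]
scene [0.5234 0.226  0.1064 0.0163] 6.1 res 0.0265 rel (want 0,.194) [1.000e-04 1.944e-01]
t 11.75 p [0.4712 0.2192 0.083 ] yaw 6.22 z [-1.4e-03  5.0e-04 -1.0e+00] F [ 0.12 -0.24 -1.68] M [-0.012 -0.008  0.047] gap 0.101 gf 69.73915100097656 q [2.200e-01 6.460e-01 1.825e+00 1.000e-03 6.710e-01 1.100e-01]
```

Lateral fit is within about 1 mm. Now lowering onto the deck and pressing.

Request:
drive_tool(plan=[[0,0,0.001,0,0,0,-1],[0,0,0.0005,0,0,0,-1],[0,0,0.0005,0,0,0,-1],[0,0,0,0,0,0,-1],[0,0,0,0,0,0,-1]])

```text
t: 12.25
tcp_pos: [0.4713, 0.2192, 0.0824]
tool_rot: [0.668, 0.744, 0.0, -0.0]
force: [-2.5, -0.6, 10.2]
finger_gap: 0.098
gripper_force: 71.4
```

Request:
drive_tool(plan=[[0,0,0.0005,0,0,0,-1],[0,0,0,0,0,0,-1],[0,0,0,0,0,0,-1]])

```text
t: 12.55
tcp_pos: [0.4713, 0.2192, 0.0824]
tool_rot: [0.668, 0.744, 0.0, -0.0]
force: [-3.0, -1.4, 14.4]
finger_gap: 0.101
gripper_force: 71.9
```

Request:
drive_tool(plan=[[0,0,-0.0005,0,0,0,-1],[0,0,0,0,0,0,-1],[0,0,0,0,0,0,-1],[0,0,0,0,0,0,-1]])

```text
t: 12.95
tcp_pos: [0.4713, 0.2192, 0.0824]
tool_rot: [0.668, 0.744, 0.0, -0.0]
force: [-1.3, -0.6, 10.4]
finger_gap: 0.1
gripper_force: 71.4
```

```bash
python3 - <<'E'
from chk import *
check(.060)
S={n:snap(n) for n in("top","scene")}
for n,s in S.items():
    P=cloud(s);B=blueness(s["image"])>.5
    for nm,cy in(("held",.225),("fitted",.03)):
        w=B&(np.abs(P[...,1]-cy)<.075)&(P[...,2]>.052)&(P[...,2]<.074)&(P[...,0]>.49);q=P[w]
        A=np.c_[q[:,:2]-q[:,:2].mean(0),np.ones(len(q))];print(n,nm,len(q),np.median(q[:,2]).round(4),np.linalg.lstsq(A,q[:,2],rcond=None)[0].round(4))
s=S["top"];P=cloud(s);pts=[]
for u in range(203,262):
    v=[v for v in range(165,187) if .066<P[v,u,2]<.085]
    if v: pts.append(P[max(v),u])
pts=np.array(pts);print("lap pts",len(pts),np.polyfit(pts[:,1],pts[:,0],1).round(4))
a=s["image"][90:220,180:330][...,::-1]; b=S["scene"]["image"][170:300,300:450][...,::-1]
cv2.imwrite("pics/p3.png",cv2.resize(np.hstack([a,b]),None,fx=2.66,fy=2.66,interpolation=2))
E
```

```text
t 12.95 p [0.4713 0.2192 0.0824] yaw 6.22 z [-5.e-04  6.e-04 -1.e+00] F [-1.27 -0.62 10.41] M [-0.137  0.354 -0.002] gap 0.1 gf 71.35468482971191 q [2.200e-01 6.470e-01 1.826e+00 1.000e-03 6.690e-01 1.100e-01]
top [0.526  0.2258 0.0869 0.0201] 4.98 res 0.0081 rel (want 0,.194) [0.0016 0.1943]
scene [0.5225 0.2262 0.1066 0.016 ] 6.11 res 0.0233 rel (want 0,.194) [-0.0007  0.1947]
t 13.05 p [0.4713 0.2192 0.0824] yaw 6.23 z [-5.e-04  6.e-04 -1.e+00] F [-1.66 -0.29 10.34] M [-0.027  0.358 -0.034] gap 0.101 gf 71.35450601577759 q [2.200e-01 6.470e-01 1.826e+00 1.000e-03 6.690e-01 1.100e-01]
top held 506 0.0649 [0.0203 0.0022 0.0656]
top fitted 824 0.0631 [-0.0136  0.0018  0.063 ]
scene held 558 0.0654 [0.0182 0.0027 0.0664]
scene fitted 470 0.064 [-0.0176  0.0039  0.0642]
lap pts 53 [0.3321 0.4963]
```

View pics/p3.png

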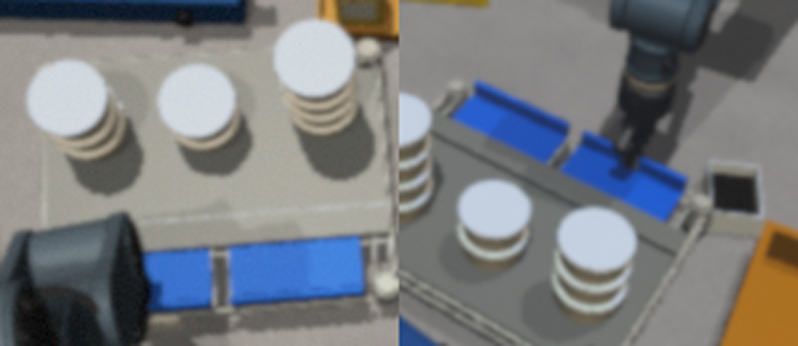

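Top view: the strip is in the bay, in line with the fitted one, and the stacks are unmoved. The depth planes suggest the lead side sits slightly high, so I'm checking that against the pre-insertion frames.

```bash
cat > tilt.py <<'E'
from fit import *
def tilt(s,x0=.49,x1=.70):
    P=cloud(s);B=cv2.erode((blueness(s["image"])>.5).astype(np.uint8),np.ones((3,3)))>0; out=[]
    for cy,xa in((.225,x0),(.03,.508)):
        w=B&(np.abs(P[...,1]-cy)<.08)&(P[...,2]>.052)&(P[...,2]<.074)&(P[...,0]>xa)&(P[...,0]<x1);q=P[w]
        for _ in range(3):
            A=np.c_[q[:,:2]-[.53 if x0>.47 else .47,cy],np.ones(len(q))];k=np.linalg.lstsq(A,q[:,2],rcond=None)[0]; r=q[:,2]-A@k; sd=r.std(); q=q[np.abs(r)<2.5*sd]
        out.append((len(q),k.round(4),"slope sd %.4f"%(sd/np.sqrt(len(q))/A[:,0].std())))
    return out
E
python3 - <<'E'
from tilt import *
for n in("top","scene"):
    print("before",n,tilt(dict(np.load(f"pics/{n}2.npz")),.435))
for n in("top","scene"): print("now",n,tilt(snap(n)))
E
```

```text
before top [(552, array([-0.0011,  0.0011,  0.0654]), 'slope sd 0.0045'), (726, array([-0.0121,  0.0013,  0.0639]), 'slope sd 0.0060')]
before scene [(644, array([0.0082, 0.0001, 0.0657]), 'slope sd 0.0037'), (317, array([0.0184, 0.0027, 0.0625]), 'slope sd 0.0097')]
now top [(340, array([-0.0074, -0.003 ,  0.0629]), 'slope sd 0.0091'), (713, array([ 0.0072, -0.006 ,  0.0632]), 'slope sd 0.0063')]
now scene [(350, array([0.0167, 0.0007, 0.0638]), 'slope sd 0.0094'), (321, array([0.0309, 0.0019, 0.0636]), 'slope sd 0.0094')]
```

With outliers rejected, the strip's sheet is coplanar with the fitted one (62.9/63.8 mm against 63.2/63.6 mm), and it is held with 10.4 N. Handing in.

```bash
python3 -c "
from plan import *
show(); print(manip.sign_off())"
```

```text
t 13.25 p [0.4713 0.2192 0.0824] yaw 6.23 z [-4.e-04  7.e-04 -1.e+00] F [-2.71 -1.5   9.88] M [-0.102  0.363  0.007] gap 0.102 gf 71.35464191436768 q [2.200e-01 6.470e-01 1.826e+00 1.000e-03 6.690e-01 1.100e-01]
the job is handed in; nothing more can be done
None
```

The blue strip is in the bare left half with its edge under the lap, lined up with the fitted strip to within about 2 mm. I handed the job in at 13.25 s with the arm still pressing it flat at about 10 N, and I saw no movement of the liner or cup stacks in the pictures; no verdict was returned.

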